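# Release, unlock and present the cabinet padlock

## Task

The reagent cabinet needs its combination padlock: first throw the dock's keeper lever, which holds the padlock down, fully round into its marked release notch so that it clicks in. Then, with the padlock still sitting shut in the dock, turn its dial click by click until the pointer stands at the long index line facing the shackle. Pull the shackle open and present the padlock: finish while still holding it still by its open shackle, hanging upright with its underside at least 15 cm above the bench; keep the lever in its notch, the dial at the index line, and do not disturb the glassware and jars.

Things in the scene. Friction and masses are not known exactly. Their poses are not given: they have to be found in the camera images.
- dock: Fixed grey metal dock: tray 160 x 76 mm (along its x, y), 8 mm thick, with a rim 22 mm high round the padlock, and a side plate out to y = 132 mm. Origin under the tray on the bench; z up; x runs from the padlock's dial end to its shackle end. The padlock sits in it along the same x axis, with 1.5 mm of play all round.
- keeper (a joint): Swing of the keeper lever about an upright axis (rad), anticlockwise from above positive, 0 to 1.5. At 0 the handle points to the dock's +y and the nose holds down the padlock's middle. Release notch at 1.25: handle swung towards the dial end, lever in the second gap of the upright quadrant (white line). A sprung ball resists from 0.6 (2 N at the handle) and snaps the lever into the notch.
- keeper_pivot (a point): Point on the lever's upright axis at the top of its arm, 48 mm above the bench (dock frame x 3, y 50 mm).
- keeper_handle (a point): Point on the axis of the lever's upright black round handle, diameter 16 mm, standing 46 to 86 mm above the bench; the point is at 70 mm height and 70 mm from the pivot axis. It follows the lever.
- lock_center (a point): Centre of the loose padlock's aluminium body, 132 x 50 x 30 mm (x, y, z), standing on the dock's 8 mm tray; 0.5 kg in all. The point is 15 mm above its underside; in the body's frame the body runs from x = -62 to +70 mm, dial axis at x = -36, shackle at x = +34 mm, z up.
- dial (a joint): Angle of the dial on the padlock's top (rad), anticlockwise from above positive, -2.8 to 2.8. At 0 the pointer stands at the long white index line facing the shackle (body +x); only within 0.15 of that can the shackle be pulled. Starts 0.9 to 2.4: turn clockwise. A click every 0.524 rad, about 0.05 N m each; let go within 0.2 of one, it snaps to it.
- dial_grip (a point): Point on the dial's axis, 30 mm above the padlock's top, to grip its black bar: 14 mm wide, 34 mm long along the point's x, 9 to 40 mm above the padlock's top, over a round skirt 42 mm across and 9 mm high. The point turns with the dial; its x axis points to the pointer end (white stripe).
- shackle (a joint): How far the shackle is pulled up out of the padlock's body (m): 0 shut, 0.022 fully open. It slides freely (0.2 N) and falls shut again unless the padlock hangs from it.
- shackle_bow (a point): Centre of the shackle's flat steel cross bar: 10 mm thick along the padlock's x, 44 mm long along its y, 12 mm high; when shut its centre is 64 mm above the padlock's top (102 mm above the bench), legs 10 mm thick at y = +-17 mm below it. Pinch it across its 10 mm.
- amber_jar: Bystander: amber glass jar, diameter 56 mm, 85 mm high; origin at its underside.
- beaker: Bystander: open glass beaker, diameter 66 mm, 85 mm high; origin at its underside.
- white_jar: Bystander: white plastic jar, diameter 48 mm, 90 mm high; origin at its underside.
Not all that is in view belongs to the job. Several things have the shape of the dock; the one meant has the colours described above.

How it is judged:
By the outcome, as a careful person would: the job done as asked, in the order asked, and still so for the second after the job is handed in, while the arm keeps its last pose, push and grip.
It also fails if it takes over 67 s, if anything falls off the work surface, if the arm or the gripper's body presses on something with over 40 N, if the wrist force passes 120 N, or if a joint passes its speed limit or range.

## Robot

A 7-joint arm with a two-finger parallel gripper is mounted at the origin on the work surface. World frame = base frame: x ahead of the robot, y to its left, z up, the work surface at z = 0. Lengths are in mm, angles in degrees, forces in N, time in s.
With the tool pointing down it reaches from about 350 to 900 mm from the base axis. Payload 19.9 kg.
Tool frame: the origin (TCP) lies at the very end of the fingers, on their centre line; the grasp point (between the pads) lies 19 mm behind it; z points along the fingers, x is the direction in which the jaws open and shut, and the axes are right-handed (so a half turn about z gives the same grasp; the last joint's range is limited). The gripper opens to 85 mm and grips with 20 to 120 N. Pads are 22 mm wide; open, the fingers measure 114 mm over their backs; the gripper's body (76 mm by 85 mm) begins 54 mm behind the grasp point. The pads swing forward as they close: fully open they stand 13 mm farther back than shut.
Start: joints at [-68.955, 23.915, -0.59, 92.452, 0.269, 63.638, -3.037], TCP at [248.43, 573.484, 231.26] pointing down, gripper open.
Joint ranges: [-161.28, 161.28], [-22.2, 115.67], [-73.04, 71.86], [3.21, 147.25], [-68.34, 248.33], [10.77, 114.83], [-161.83, 161.83]. Speed limits (degrees/s): [108.29, 108.29, 136.94, 136.94, 172.46, 172.46, 172.46].

## Interface

Orientations are given as a 3x3 rotation matrix whose columns are the frame's x, y, z axes.
In Python, from workcell import telemetry, eyes, ticket gives the robot as it stands.
- The arm moves only by the shell command python3 -m creep 'ROWS' [FORCE]. ROWS is JSON, a list of rows, each an object of numbers: "tx", "ty", "tz": the shift along the tool's x, y, z in m; "rx", "ry", "rz": the turn, a rotation vector about the tool's x, y, z in degrees; "hand": the closure, from 0 (fully open) to 1 (shut). A call has 1 to 10 rows; each row shifts and turns the pose as measured when the row begins, along the tool's axes as they then stand; what a row does not reach is not made up. A row lasts 1/10 s, in which the tool goes at most 50 mm and 8.59 degrees, less where a joint would pass 70% of its speed; a pose out of reach is approached as far as the arm can. A call with a gripper value outside its range is refused whole. The fingers move at their own pace and stop on an object; FORCE is the grip in N (left out, the last holds). Time passes only in rows, so rows that do not move let the fingers close. It gives the time, the measured TCP pose, the force and the opening at its end, in the units of the state.
- telemetry.get_state(): the state, without advancing time (a new reading comes with each control period).
- eyes.capture(name): name is "side" or "top" or "wrist"; returns a dict with "img" (384x512x3 uint8, blue, green, red), "K" (3x3 intrinsics, pixels), "extrinsics" (4x4, takes a point from camera to world coordinates). Camera axes: x right, y up, looking along -z (the intrinsics and any distortion apply to the point x, -y, -z); pixel columns grow to the right and rows downward; lengths in mm; the calibration is good to about 2 mm. A picture is of the moment at which its call begins. There is no depth.
- ticket.hand_in(): hands the job in, once; it reports no verdict.
The state is a dict: "t": time; "qpos": joint angles; "qvel": joint speeds; "joint_torque": joint torques, N m; "eef_pos": TCP position; "ee_rot": TCP orientation; "wrist_force": force on the tool from outside, world axes, zero at the start; "torque": the same for the moment, N m; "width": opening from 0.0 (shut) to 1.0 (fully open).
Only numpy, scipy, OpenCV 4.12 (cv2) and the standard library are available. Lean on these libraries where they do the work, as an engineer would, in place of code of your own. Each camera call takes 0.05 s, during which the arm holds its last target. There are 200 camera calls.

## Working session

There is one attempt and no reset: what is moved stays moved. The work goes in short steps, Python scripts to look and compute and a shell command to move; the robot and the scene stay as the last step left them, time stands still between calls to the robot, and variables do not carry over. Pictures are saved under pics/ and viewed, about 8 in all and at most 12, crops included, and the job is handed in when it is done.

```bash
ls; mkdir -p pics
python3 - <<'E'
from workcell import telemetry, eyes
import cv2,numpy as np
s=telemetry.get_state();print({k:np.round(v,3).tolist() for k,v in s.items()})
for n in("top","side","wrist"):
    c=eyes.capture(n);cv2.imwrite(f"pics/{n}0.png",c["img"]);print(n,np.round(c["K"],1).tolist(),np.round(c["extrinsics"],3).tolist(),[k for k in c])
    np.savez(f"pics/{n}0.npz",K=c["K"],E=c["extrinsics"])
a=cv2.imread("pics/top0.png");b=cv2.imread("pics/side0.png")
cv2.imwrite("pics/ts0.png",cv2.resize(np.vstack([a,b]),None,fx=.78,fy=.78))
E
```

```text
pics
{'t': 0.0, 'qpos': [-68.956, 23.948, -0.59, 92.486, 0.27, 63.638, -3.036], 'qvel': [0.079, 0.022, -0.01, -0.01, 0.02, 0.017, -0.088], 'joint_torque': [0.001, -86.442, 0.679, -43.492, 0.019, 0.007, -0.0], 'eef_pos': [248.308, 573.171, 230.658], 'ee_rot': [[0.397, 0.918, -0.0], [0.918, -0.397, -0.001], [-0.001, 0.0, -1.0]], 'wrist_force': [-0.147, -0.218, 0.151], 'torque': [-0.024, -0.027, -0.004], 'width': 1.001}
top [[395.1, 0.0, 251.3], [0.0, 395.1, 193.8], [0.0, 0.0, 1.0]] [[0.006, 0.998, -0.059, 455.241], [-1.0, 0.005, -0.015, -99.225], [-0.015, 0.059, 0.998, 1383.055], [0.0, 0.0, 0.0, 1.0]] ['img', 'K', 'extrinsics']
side [[436.1, 0.0, 254.2], [0.0, 436.1, 189.1], [0.0, 0.0, 1.0]] [[0.993, 0.095, -0.077, 428.65], [-0.122, 0.752, -0.648, -895.37], [-0.004, 0.653, 0.758, 1034.688], [0.0, 0.0, 0.0, 1.0]] ['img', 'K', 'extrinsics']
wrist [[281.8, 0.0, 252.3], [0.0, 281.8, 193.3], [0.0, 0.0, 1.0]] [[0.398, -0.886, -0.237, 187.609], [0.918, 0.384, 0.104, 599.917], [-0.001, -0.259, 0.966, 374.269], [0.0, 0.0, 0.0, 1.0]] ['img', 'K', 'extrinsics']
```

View pics/top0.png

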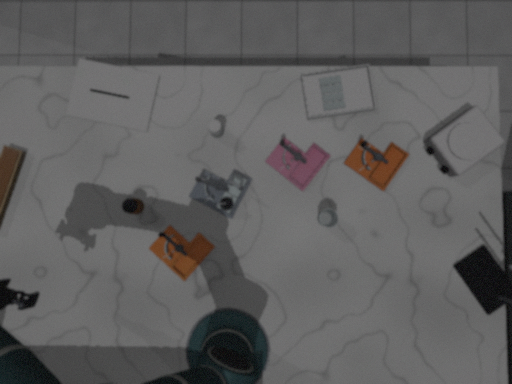

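View pics/side0.png

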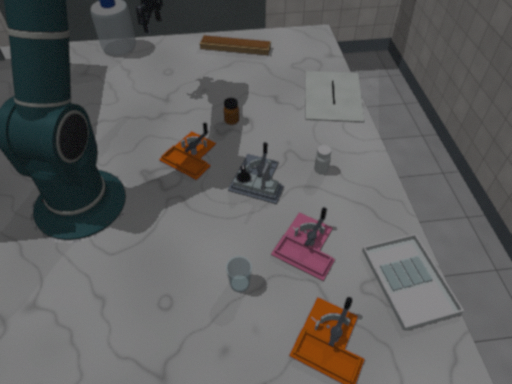

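The picture shows four things with the dock's shape. In the top view they are grey at (221,190), pink at (298,162), orange at (376,162) and orange at (182,250). Only the grey one carries a padlock, and it matches the description. I'll check it in a close crop.

Run:
```python
import cv2,numpy as np
a=cv2.imread("pics/top0.png")[160:225,183:258];b=cv2.imread("pics/side0.png")[138:208,222:297]
f=lambda i:cv2.convertScaleAbs(cv2.resize(i,(400,int(400*i.shape[0]/i.shape[1])),interpolation=cv2.INTER_CUBIC),alpha=1.5)
a,b=f(a),f(b);h=min(len(a),len(b));cv2.imwrite("pics/crop.png",np.hstack([a[:h],b[:h]]))
```

```text
(no output)
```

View pics/crop.png

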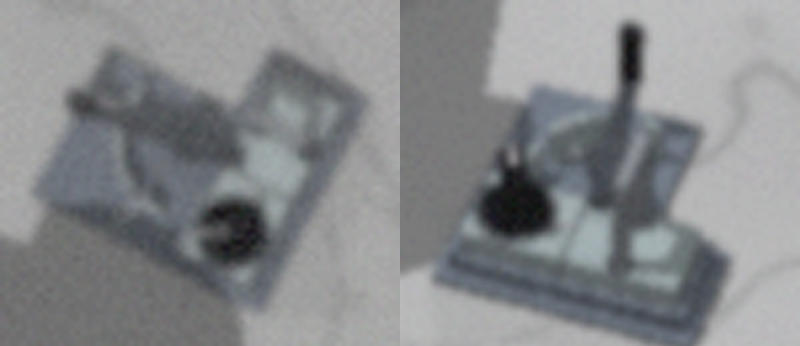

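The close crop confirms the choice: a grey dock with an aluminium padlock, a black dial and a lever with a black handle. Next I'll work out a rough position and hover there for wrist views.

```bash
cat > h.py <<'E'
import cv2,numpy as np,json,sys
from workcell import telemetry,eyes
def ray(K,E,px):
    d=np.linalg.inv(K)@[px[0],px[1],1.];d=np.array([d[0],-d[1],-d[2]]);return E[:3,3],E[:3,:3]@d
def onz(K,E,px,z):
    o,d=ray(K,E,px);return o+d*(z-o[2])/d[2]
def proj(K,E,P):
    p=np.linalg.inv(E)@np.append(P,1);q=K@[p[0],-p[1],-p[2]];return q[:2]/q[2]
def load(n):
    z=np.load(f"pics/{n}.npz");return z["K"],z["E"]
def tri(obs):
    A=np.zeros((3,3));b=np.zeros(3);R=[]
    for n,px in obs:
        o,d=ray(*load(n),px);d/=np.linalg.norm(d);M=np.eye(3)-np.outer(d,d);A+=M;b+=M@o;R.append((o,M))
    x=np.linalg.solve(A,b);return x,[round(float(np.linalg.norm(M@(x-o))),1) for o,M in R]
def snap(n,name,f=1.5,g=1.5):
    c=eyes.capture(n);np.savez(f"pics/{name}.npz",K=c["K"],E=c["extrinsics"]);cv2.imwrite(f"pics/{name}.png",c["img"]);return c["img"]
def st():
    s=telemetry.get_state();print("t",round(float(s["t"]),2),"p",np.round(s["eef_pos"],1),"yaw",round(float(np.degrees(np.arctan2(s["ee_rot"][1][0],s["ee_rot"][0][0]))),1),"F",np.round(s["wrist_force"],1),"w",round(float(s["width"]),3),"q",np.round(s["qpos"],0));return s
def rel(P,yaw=None):
    """tool-frame shift (m) to bring the TCP to world P"""
    s=telemetry.get_state();print("tool shift m",np.round(np.array(s["ee_rot"]).T@(np.array(P)-s["eef_pos"])/1000,4))
E
python3 - <<'E'
from h import *
T=load("top0")
for n,p,z in[("cornerA",(231.4,218.5),8),("cornerB",(252,178.75),8),("dial",(226.5,203.1),78),("shackle",(241.5,184.4),108),("handle",(197.6,179.1),86)]:
    print(n,np.round(onz(*T,p,z),1))
print(tri([("top0",(226.5,203.1)),("side0",(222+515/5.333,138+200/5.333))]),tri([("top0",(197.6,179.1)),("side0",(222+632/5.333-75,138+30/5.333))]))
E
```

```text
cornerA [450.2  -9.4   8. ]
cornerB [589.3 -80.2   8. ]
dial [501.2   2.7  78. ]
shackle [561.  -47.7 108. ]
handle [579.6  98.5  86. ]
(array([606.96443796, -34.93235187, 103.02781531]), [112.5, 112.5]) (array([580.98609533,  98.09959081,  87.6957022 ]), [1.5, 1.5])
```

```bash
python3 -m creep '[{"tx":-0.0275,"ty":0.037},{"tx":-0.0275,"ty":0.037},{"tx":-0.0275,"ty":0.037},{"tx":-0.0275,"ty":0.037},{"tx":-0.0275,"ty":0.037},{"tx":-0.0275,"ty":0.037},{"tx":-0.0275,"ty":0.037},{"tx":-0.0275,"ty":0.037},{"tx":-0.0275,"ty":0.037},{"tx":-0.0275,"ty":0.037}]' && python3 -m creep '[{"tx":-0.0275,"ty":0.037},{"tx":-0.0275,"ty":0.037},{"tx":-0.0275,"ty":0.037},{"rz":8.5},{"rz":8.5},{"rz":8.5},{"rz":8.5},{"rz":8.5},{"rz":8.5},{"rz":8.5}]' && python3 -m creep '[{"rz":8.5},{"rz":8.5},{"rz":8.5},{"rz":8.5},{"hand":0.4},{"hand":0.4}]'; python3 -c "
from h import *
snap('wrist','w1');st();cv2.imwrite('pics/w1b.png',cv2.resize(cv2.convertScaleAbs(cv2.imread('pics/w1.png'),alpha=1.4),(800,600),interpolation=cv2.INTER_CUBIC))"
```

```text
t 0.2 p [248.4 573.3 230.9] yaw 66.6 F [-0.2  0.2 -0.7] w 1.0 q [-69.  24.  -1.  92.   0.  64.  -3.]validation failed for argument at $[0]...
```

View pics/w1b.png

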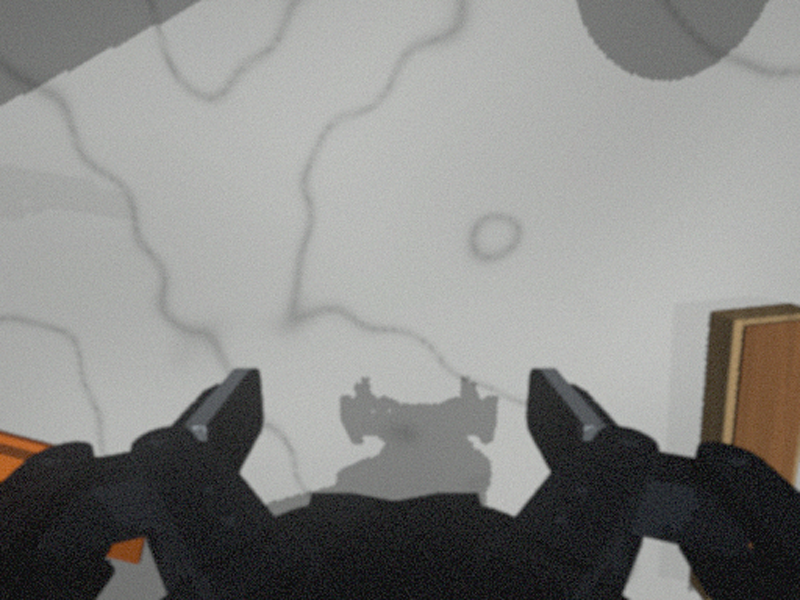

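The move was refused, so this view shows only bare bench at the start pose. Rows probably need all seven keys.

```bash
python3 -m creep '[{"tx":-0.0275,"ty":0.037,"tz":0,"rx":0,"ry":0,"rz":0,"hand":0.4}]'
```

```text
t: 0.3
eef_pos: [267.8, 536.4, 230.2]
ee_rot: [[0.391, 0.92, -0.002], [0.92, -0.391, 0.0], [-0.001, -0.002, -1.0]]
wrist_force: [0.2, -0.5, 0.9]
width: 0.861
```

```bash
python3 -m creep '[{"tx":-0.0275,"ty":0.037,"tz":0,"rx":0,"ry":0,"rz":0,"hand":0.4},{"tx":-0.0275,"ty":0.037,"tz":0,"rx":0,"ry":0,"rz":0,"hand":0.4},{"tx":-0.0275,"ty":0.037,"tz":0,"rx":0,"ry":0,"rz":0,"hand":0.4},{"tx":-0.0275,"ty":0.037,"tz":0,"rx":0,"ry":0,"rz":0,"hand":0.4},{"tx":-0.0275,"ty":0.037,"tz":0,"rx":0,"ry":0,"rz":0,"hand":0.4},{"tx":-0.0275,"ty":0.037,"tz":0,"rx":0,"ry":0,"rz":0,"hand":0.4},{"tx":-0.0275,"ty":0.037,"tz":0,"rx":0,"ry":0,"rz":0,"hand":0.4},{"tx":-0.0275,"ty":0.037,"tz":0,"rx":0,"ry":0,"rz":0,"hand":0.4},{"tx":-0.0275,"ty":0.037,"tz":0,"rx":0,"ry":0,"rz":0,"hand":0.4},{"tx":-0.0275,"ty":0.037,"tz":0,"rx":0,"ry":0,"rz":0,"hand":0.4}]' && python3 -m creep '[{"tx":-0.0275,"ty":0.037,"tz":0,"rx":0,"ry":0,"rz":0,"hand":0.4},{"tx":-0.0275,"ty":0.037,"tz":0,"rx":0,"ry":0,"rz":0,"hand":0.4},{"tx":0,"ty":0,"tz":0,"rx":0,"ry":0,"rz":8.5,"hand":0.4},{"tx":0,"ty":0,"tz":0,"rx":0,"ry":0,"rz":8.5,"hand":0.4},{"tx":0,"ty":0,"tz":0,"rx":0,"ry":0,"rz":8.5,"hand":0.4},{"tx":0,"ty":0,"tz":0,"rx":0,"ry":0,"rz":8.5,"hand":0.4},{"tx":0,"ty":0,"tz":0,"rx":0,"ry":0,"rz":8.5,"hand":0.4},{"tx":0,"ty":0,"tz":0,"rx":0,"ry":0,"rz":8.5,"hand":0.4},{"tx":0,"ty":0,"tz":0,"rx":0,"ry":0,"rz":8.5,"hand":0.4},{"tx":0,"ty":0,"tz":0,"rx":0,"ry":0,"rz":8.5,"hand":0.4}]' && python3 -m creep '[{"tx":0,"ty":0,"tz":0,"rx":0,"ry":0,"rz":8.5,"hand":0.4},{"tx":0,"ty":0,"tz":0,"rx":0,"ry":0,"rz":8.5,"hand":0.4},{"tx":0,"ty":0,"tz":0,"rx":0,"ry":0,"rz":8.5,"hand":0.4},{"tx":0,"ty":0,"tz":0,"rx":0,"ry":0,"rz":0,"hand":0.4}]' && python3 -c "
from h import *
snap('wrist','w2');st();cv2.imwrite('pics/w2b.png',cv2.resize(cv2.convertScaleAbs(cv2.imread('pics/w2.png'),alpha=1.4),(800,600),interpolation=cv2.INTER_CUBIC))"
```

```text
t: 1.3
eef_pos: [506.7, 122.7, 229.5]
ee_rot: [[0.387, 0.922, -0.002], [0.922, -0.387, 0.001], [0.0, -0.002, -1.0]]
wrist_force: [0.8, 0.3, 0.8]
width: 0.596
t: 2.3
eef_pos: [556.8, 30.3, 228.6]
ee_rot: [[1.0, -0.031, -0.002], [-0.031, -1.0, -0.002], [-0.002, 0.002, -1.0]]
wrist_force: [-0.6, 0.0, 0.4]
width: 0.602
t: 2.7
eef_pos: [556.4, 30.6, 228.2]
ee_rot: [[0.885, -0.465, -0.003], [-0.465, -0.885, -0.002], [-0.002, 0.003, -1.0]]
wrist_force: [-0.4, 0.1, 0.3]
width: 0.599
t 2.75 p [556.4  30.6 228.2] yaw -27.4 F [ 0.6 -0.2  0.5] w 0.605 q [-35.  20.  36. 103. -13.  61. -22.]
```

View pics/w2b.png

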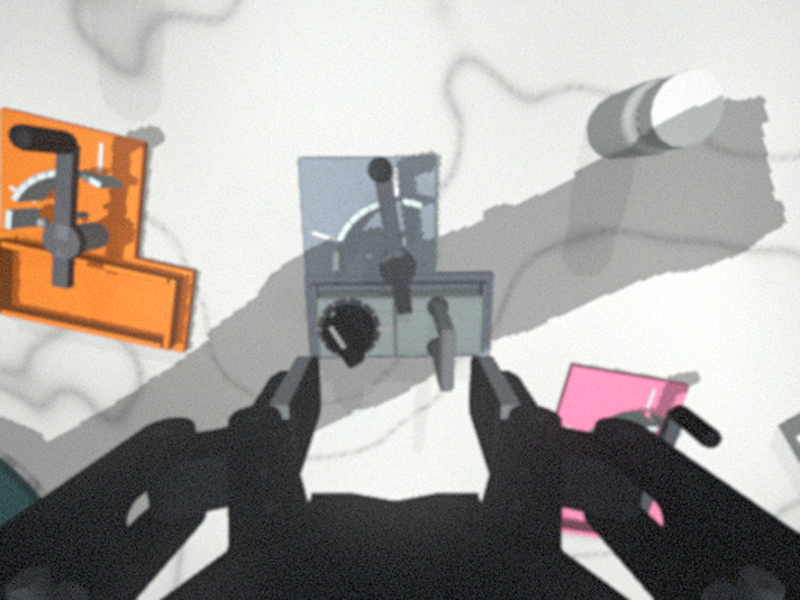

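Wrist view: handle top at (379,168), pivot (398,258), dial about (349,328) with its stripe lower left, shackle (440,345). I'll zoom in and pair it with a side crop.

Run:
```python
from h import *
snap('side','s2')
a=cv2.imread("pics/w2.png")[90:260,185:325];b=cv2.imread("pics/s2.png")[138:208,222:297]
a=cv2.resize(a,None,fx=3.5,fy=3.5,interpolation=cv2.INTER_CUBIC)
b=cv2.resize(cv2.convertScaleAbs(b,alpha=1.5),None,fx=4,fy=4,interpolation=cv2.INTER_CUBIC)
o=np.zeros((595,790,3),np.uint8);o[:,:490]=a;o[:280,490:]=b;cv2.imwrite("pics/c2.png",o)
```

```text
(no output)
```

View pics/c2.png

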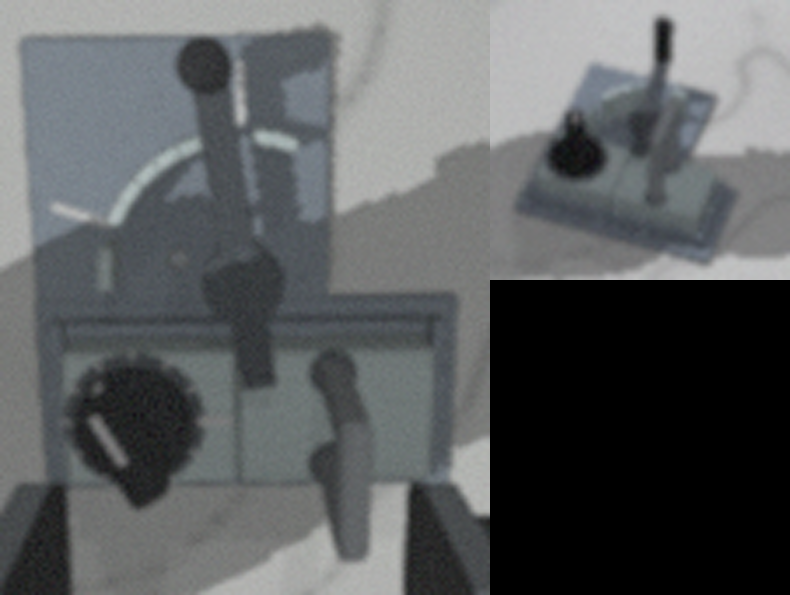

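Run:
```python
from h import *
from scipy.optimize import least_squares
w=lambda u,v:(185+u/3.5,90+v/3.5)
obs=[("w2",(3,120,86),w(205,65)),("w2",(80,38,22),w(458,295)),("w2",(-80,38,22),w(38,305)),("w2",(30,22,108),w(352,422)),("w2",(30,-22,108),w(352,557)),("w2",(3,50,48),w(243,280)),
("top0",(3,120,86),(197.6,179.1)),("s2",(3,120,86),(265,142.5)),("s2",(-40,0,78),(242.8,166.5))]
C={n:load(n) for n in("w2","top0","s2")}
def P(p,d):
    c,s=np.cos(p[2]),np.sin(p[2]);return np.array([p[0]+c*d[0]-s*d[1],p[1]+s*d[0]+c*d[1],d[2]])
def res(p):return np.concatenate([proj(*C[n],P(p,d))-px for n,d,px in obs])
r=least_squares(res,[523,-7,-.47],x_scale=[1,1,.01],loss='soft_l1');print(r.x[:2],np.degrees(r.x[2]));print(np.round(res(r.x).reshape(-1,2),1).tolist())
np.save("dock.npy",r.x)
for n in[(3,120,70),(3,50,48),(-40,0,68),(30,0,102)]:print(n,np.round(P(r.x,n),1))
inv=lambda p:((p[0]-185)*3.5,(p[1]-90)*3.5)
print("dial top",np.round(inv(proj(*C["w2"],P(r.x,(-40,0,78))))),"skirt",np.round(inv(proj(*C["w2"],P(r.x,(-40,0,47))))))
for u in [(95,420),(125,465),(150,500)]:
    q=onz(*C["w2"],w(*u),78)-P(r.x,(-40,0,78));c,s=np.cos(r.x[2]),np.sin(r.x[2]);print(u,"rel dial, dock axes",np.round([c*q[0]+s*q[1],-s*q[0]+c*q[1]],1))
print("handle tri",tri([("w2",w(205,65)),("s2",(265,142.5)),("top0",(197.6,179.1))]))
print("dialtri",tri([("w2",w(130,470)),("s2",(242.8,166.5))]))
```

```text
[536.62350545 -10.62118292] -23.4437207601435
[[5.6, -0.6], [-0.1, -1.7], [-6.2, 4.6], [-1.6, -1.7], [0.3, 0.5], [-0.2, 1.6], [0.1, -2.3], [1.9, 1.4], [-0.2, 2.9]]
(3, 120, 70) [587.1  98.3  70. ]
(3, 50, 48) [559.3  34.1  48. ]
(-40, 0, 68) [499.9   5.3  68. ]
(30, 0, 102) [564.1 -22.6 102. ]
dial top [119. 468.] skirt [129. 435.]
(95, 420) rel dial, dock axes [-5.9 16.4]
(125, 465) rel dial, dock axes [1.9 0.7]
(150, 500) rel dial, dock axes [  8.7 -11.8]
handle tri (array([580.77776159,  99.05554047,  91.22778678]), [1.7, 0.5, 2.1])
dialtri (array([503.23112213,   6.5041107 ,  88.2709089 ]), [2.3, 2.3])
```

```bash
cat > fit.py <<'E'
from h import *
from scipy.optimize import least_squares
w=lambda u,v:(185+u/3.5,90+v/3.5)
C={n:load(n) for n in("w2","top0","s2")}
def P(p,d):
    c,s=np.cos(p[2]),np.sin(p[2]);return np.array([p[0]+c*d[0]-s*d[1],p[1]+s*d[0]+c*d[1],d[2]])
def obs(p):
    l,ry,k=p[3:6];h=(3-70*np.sin(k),50+70*np.cos(k),86)
    O=[("w2",h,w(205,65)),("top0",h,(197.6,179.1)),("s2",h,(265,142.5)),("w2",(3,50,48),w(243,280)),
    ("w2",(l+34,22,108),w(352,422)),("w2",(l+34,-22,108),w(352,557)),("w2",(l+34,17,38),w(333,370)),("w2",(l+34,-17,38),w(322,465)),
    ("w2",(l-36,0,47),w(135,420)),("s2",(l-36,0,78),(242.8,166.5))]
    Y=[((-60,132,8),w(60,37)),((60,132,8),w(310,32)),((-60,ry,22),w(60,305)),((70,ry,22),w(440,296)),((-40,25,38),w(100,349)),((l+50,25,38),w(380,349))]
    X=[((l-62,10,38),w(65,390)),((l+70,10,38),w(431,390))]
    return O,Y,X
def res(p):
    O,Y,X=obs(p)
    return np.concatenate([proj(*C[n],P(p,d))-px for n,d,px in O]+[(proj(*C["w2"],P(p,d))-px)[1:] for d,px in Y]+[(proj(*C["w2"],P(p,d))-px)[:1] for d,px in X]+[[p[5]*20]])
if __name__=="__main__":
    r=least_squares(res,[533,-9,-.43,0,38,0],x_scale=[1,1,.01,1,1,.05],loss='soft_l1');p=r.x;print(p[:2],np.degrees(p[2]),p[3:]);print(np.round(res(p),1).tolist())
    np.save("dock.npy",p);l=p[3];k=p[5]
    for n in[(3-70*np.sin(k),50+70*np.cos(k),70),(3,50,48),(l-36,0,68),(l+34,0,102)]:print(np.round(n),np.round(P(p,n),1))
    for u in [(95,420),(125,465),(150,500)]:
        q=onz(*C["w2"],w(*u),78)-P(p,(l-36,0,78));c,s=np.cos(p[2]),np.sin(p[2]);print(u,"rel dial, dock axes",np.round([c*q[0]+s*q[1],-s*q[0]+c*q[1]],1))
E
python3 fit.py
```

```text
[534.13833715  -8.78044019] -26.917211002692852 [-0.12350936 39.0866318   0.13846427]
[-0.0, -0.4, -0.6, -0.8, 0.3, 1.0, -0.2, 1.2, 0.6, -0.5, -0.1, 1.7, -0.5, 0.1, 2.3, -1.1, -1.1, 2.0, 0.3, 2.3, -0.6, -0.6, -0.6, 0.6, 0.6, -0.4, -1.6, 0.5, 2.8]
[ -7. 119.  70.] [582.2 100.6  70. ]
[ 3 50 48] [559.4  34.4  48. ]
[-36.   0.  68.] [501.9   7.6  68. ]
[ 34.   0. 102.] [564.3 -24.1 102. ]
(95, 420) rel dial, dock axes [-7.6 13.1]
(125, 465) rel dial, dock axes [ 1.1 -2.1]
(150, 500) rel dial, dock axes [  8.6 -14.1]
```

```bash
python3 -m creep '[{"tx":-0.005,"ty":-0.037,"tz":0,"rx":0,"ry":0,"rz":0,"hand":0.4},{"tx":-0.005,"ty":-0.037,"tz":0,"rx":0,"ry":0,"rz":0,"hand":0.4},{"tx":0,"ty":0,"tz":0.03,"rx":0,"ry":0,"rz":-8.4,"hand":0.4},{"tx":0,"ty":0,"tz":0.03,"rx":0,"ry":0,"rz":0,"hand":0.4},{"tx":0,"ty":0,"tz":0,"rx":0,"ry":0,"rz":0,"hand":0.4}]' >/dev/null; python3 -c "
from h import *
st();rel([582.2,100.6,53])
c=snap('wrist','w3');cv2.imwrite('pics/w3b.png',c[60:290,150:400])
print(proj(*load('w3'),[582.2,100.6,86])-[150,60])"
```

```text
t 3.3 p [582.7 103.8 167.3] yaw -17.4 F [-0.3  0.1  0.2] w 0.6 q [-36.  27.  30. 102. -16.  56. -17.]
tool shift m [0.0006 0.0032 0.1143]
[104.12612105 143.28861024]
```

View pics/w3b.png

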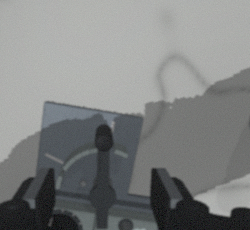

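The handle stands at (103,140), close to the predicted (104,143), and it is centred between the fingers. I'll descend and grip.

```bash
python3 -m creep '[{"tx":0.0005,"ty":0.003,"tz":0.035,"rx":0,"ry":0,"rz":1,"hand":0.4},{"tx":0,"ty":0,"tz":0.035,"rx":0,"ry":0,"rz":0,"hand":0.4},{"tx":0,"ty":0,"tz":0.03,"rx":0,"ry":0,"rz":0,"hand":0.4},{"tx":0,"ty":0,"tz":0.011,"rx":0,"ry":0,"rz":0,"hand":0.5},{"tx":0,"ty":0,"tz":0,"rx":0,"ry":0,"rz":0,"hand":1},{"tx":0,"ty":0,"tz":0,"rx":0,"ry":0,"rz":0,"hand":1},{"tx":0,"ty":0,"tz":0,"rx":0,"ry":0,"rz":0,"hand":1},{"tx":0,"ty":0,"tz":0,"rx":0,"ry":0,"rz":0,"hand":1}]' 30 ; python3 -c "
from h import *
st();rel([582.2,100.6,53])"
```

```text
t: 4.15
eef_pos: [588.9, 99.7, 66.7]
ee_rot: [[0.95, -0.312, 0.012], [-0.312, -0.95, 0.004], [0.01, -0.008, -1.0]]
wrist_force: [2.3, 1.0, -24.1]
width: 0.173
t 4.15 p [588.9  99.7  66.7] yaw -18.2 F [  2.3   1.  -24.1] w 0.173 q [-32.  35.  26. 105. -21.  45. -13.]
tool shift m [-0.0067  0.0013  0.0136]
```

```bash
python3 -m creep '[{"tx":0,"ty":0,"tz":0,"rx":0,"ry":0,"rz":0,"hand":1},{"tx":0,"ty":0,"tz":0,"rx":0,"ry":0,"rz":0,"hand":1}]'; python3 -c "
from h import *
st()
c=snap('wrist','w4');d=snap('side','s4')
a=cv2.resize(c[130:360,130:380],None,fx=1.6,fy=1.6,interpolation=cv2.INTER_CUBIC)
b=cv2.resize(cv2.convertScaleAbs(d[118:208,222:302],alpha=1.5),None,fx=4,fy=4,interpolation=cv2.INTER_CUBIC)
o=np.zeros((370,730,3),np.uint8);o[:a.shape[0],:400]=a;o[:360,405:725]=b;cv2.imwrite('pics/c4.png',o)"
```

```text
t: 4.35
eef_pos: [588.3, 100.0, 66.5]
ee_rot: [[0.95, -0.311, 0.011], [-0.311, -0.95, 0.004], [0.009, -0.007, -1.0]]
wrist_force: [2.0, -0.1, -19.4]
width: 0.174
t 4.35 p [588.3 100.   66.5] yaw -18.1 F [  2.   -0.1 -19.4] w 0.174 q [-32.  35.  26. 105. -21.  45. -13.]
```

View pics/c4.png

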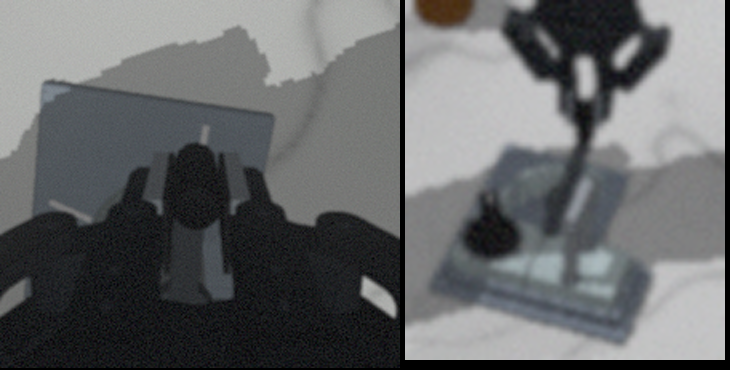

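The handle is gripped between the pads, but near its top (TCP z 66.5). I'll open a little, lower and regrip.

```bash
python3 -m creep '[{"tx":0,"ty":0,"tz":0,"rx":0,"ry":0,"rz":0,"hand":0.5},{"tx":0,"ty":0,"tz":0,"rx":0,"ry":0,"rz":0,"hand":0.5},{"tx":0,"ty":0,"tz":0.006,"rx":0,"ry":0,"rz":0,"hand":0.5}]'; python3 -m creep '[{"tx":0,"ty":0,"tz":0.006,"rx":0,"ry":0,"rz":0,"hand":0.5},{"tx":0,"ty":0,"tz":0,"rx":0,"ry":0,"rz":0,"hand":0.5}]'
```

```text
t: 4.75
eef_pos: [591.5, 100.3, 63.8]
ee_rot: [[0.95, -0.311, 0.018], [-0.311, -0.95, 0.006], [0.015, -0.011, -1.0]]
wrist_force: [0.7, -0.8, 0.1]
width: 0.496
t: 4.95
eef_pos: [592.0, 100.5, 57.4]
ee_rot: [[0.95, -0.311, 0.019], [-0.311, -0.95, 0.007], [0.016, -0.012, -1.0]]
wrist_force: [0.4, -0.3, 1.2]
width: 0.498
```

```bash
cat >> h.py <<'E'
from scipy.spatial.transform import Rotation as Ro
def need(P,yaw):
    """tool shift (m) and rotvec (deg) to reach TCP at P with tool straight down, x at yaw"""
    s=telemetry.get_state();R=np.array(s["ee_rot"]);c,n=np.cos(np.radians(yaw)),np.sin(np.radians(yaw))
    T=np.array([[c,n,0],[n,-c,0],[0,0,-1.]])
    print("shift",np.round(R.T@(np.array(P)-s["eef_pos"])/1000,4),"turn",np.round(Ro.from_matrix(R.T@T).as_rotvec(degrees=True),1))
E
python3 -m creep '[{"tx":-0.004,"ty":0,"tz":0.003,"rx":-0.7,"ry":-0.9,"rz":0,"hand":0.5},{"tx":-0.004,"ty":0,"tz":0,"rx":0,"ry":0,"rz":0,"hand":0.5},{"tx":0,"ty":0,"tz":0,"rx":0,"ry":0,"rz":0,"hand":1},{"tx":0,"ty":0,"tz":0,"rx":0,"ry":0,"rz":0,"hand":1},{"tx":0,"ty":0,"tz":0,"rx":0,"ry":0,"rz":0,"hand":1},{"tx":0,"ty":0,"tz":0,"rx":0,"ry":0,"rz":0,"hand":1}]' 30; python3 -c "
from h import *
st();need([584,100.6,53],-19)"
```

```text
t: 5.55
eef_pos: [584.0, 103.2, 54.1]
ee_rot: [[0.95, -0.311, -0.002], [-0.311, -0.95, -0.001], [-0.001, 0.001, -1.0]]
wrist_force: [-0.7, -0.1, -2.0]
width: 0.177
t 5.55 p [584.  103.2  54.1] yaw -18.1 F [-0.7 -0.1 -2. ] w 0.177 q [-33.  36.  26. 105. -22.  44. -13.]
shift [0.0008 0.0025 0.0011] turn [0.1 0.1 0.9]
```

```bash
python3 -m creep '[{"tx":-0.0098,"ty":0.0007,"tz":0,"rx":0,"ry":0,"rz":-8,"hand":1},{"tx":-0.0098,"ty":0.0007,"tz":0,"rx":0,"ry":0,"rz":-8,"hand":1},{"tx":-0.0098,"ty":0.0007,"tz":0,"rx":0,"ry":0,"rz":-8,"hand":1},{"tx":-0.0098,"ty":0.0007,"tz":0,"rx":0,"ry":0,"rz":-8,"hand":1}]'
cat >> h.py <<'E'
def lev(k):
    p=np.load("dock.npy");s=st();q=np.array(s["eef_pos"])-[559.4,34.4,0];a=np.degrees(p[2])
    print("k now deg",round(float(np.degrees(np.arctan2(-q[0],q[1]))-a),1),"R",np.round(np.hypot(*q[:2]),1))
    t=np.radians(a+k);need([559.4-70*np.sin(t),34.4+70*np.cos(t),54],a+k)
E
python3 -c "
from h import *
lev(71.6)"
```

```text
t: 5.95
eef_pos: [544.0, 105.4, 54.0]
ee_rot: [[0.966, 0.257, -0.002], [0.257, -0.966, -0.001], [-0.003, 0.0, -1.0]]
wrist_force: [-2.4, -3.3, 0.1]
width: 0.179
t 5.95 p [544.  105.4  54. ] yaw 14.9 F [-2.4 -3.3  0.1] w 0.179 q [-28.  31.  18. 110. -14.  41.  13.]
k now deg 39.2 R 72.6
shift [-0.0381  0.0118  0.0001] turn [ -0.    0.1 -29.8]
```

```bash
python3 -m creep '[{"tx":-0.0098,"ty":0.001,"tz":0,"rx":0,"ry":0,"rz":-7.5,"hand":1},{"tx":-0.0098,"ty":0.001,"tz":0,"rx":0,"ry":0,"rz":-7.5,"hand":1},{"tx":-0.0098,"ty":0.001,"tz":0,"rx":0,"ry":0,"rz":-7.5,"hand":1},{"tx":-0.0098,"ty":0.001,"tz":0,"rx":0,"ry":0,"rz":-7.5,"hand":1},{"tx":0,"ty":0,"tz":0,"rx":0,"ry":0,"rz":0,"hand":1}]'; python3 -c "
from h import *
lev(71.6)"
```

```text
t: 6.45
eef_pos: [507.8, 84.9, 54.2]
ee_rot: [[0.69, 0.724, -0.004], [0.724, -0.69, 0.001], [-0.002, -0.004, -1.0]]
wrist_force: [0.7, 0.4, -4.3]
width: 0.175
t 6.45 p [507.8  84.9  54.2] yaw 46.4 F [ 0.7  0.4 -4.3] w 0.175 q [-21.  28.  10. 116.  -8.  38.  40.]
k now deg 72.5 R 72.2
shift [0.0011 0.0022 0.0002] turn [-0.2  0.1  1.7]
```

```bash
python3 -m creep '[{"tx":0,"ty":0,"tz":0,"rx":0,"ry":0,"rz":0,"hand":0.55},{"tx":0,"ty":0,"tz":0,"rx":0,"ry":0,"rz":0,"hand":0.55},{"tx":0,"ty":0,"tz":-0.04,"rx":0,"ry":0,"rz":0,"hand":0.55},{"tx":0,"ty":0,"tz":-0.045,"rx":0,"ry":0,"rz":0,"hand":0.55},{"tx":0,"ty":0,"tz":-0.045,"rx":0,"ry":0,"rz":0,"hand":0.55},{"tx":0,"ty":0,"tz":0,"rx":0,"ry":0,"rz":8.5,"hand":0.55},{"tx":0,"ty":0,"tz":0,"rx":0,"ry":0,"rz":8.5,"hand":0.55},{"tx":0,"ty":0,"tz":0,"rx":0,"ry":0,"rz":8.5,"hand":0.55},{"tx":0,"ty":0,"tz":0,"rx":0,"ry":0,"rz":8.5,"hand":0.55},{"tx":0,"ty":0,"tz":0,"rx":0,"ry":0,"rz":8.5,"hand":0.55}]'; python3 -c "
from h import *
st();need([501.9,7.6,160],3)"
```

```text
t: 7.45
eef_pos: [512.1, 87.6, 191.2]
ee_rot: [[0.999, 0.038, -0.001], [0.038, -0.999, 0.003], [-0.001, -0.003, -1.0]]
wrist_force: [0.4, -0.6, -0.4]
width: 0.447
t 7.45 p [512.1  87.6 191.2] yaw 2.2 F [ 0.4 -0.6 -0.4] w 0.447 q [-30.  16.  20. 110.  -7.  55.  -4.]
shift [-0.0132  0.0796  0.0311] turn [-0.1  0.1 -0.8]
```

```bash
python3 -m creep '[{"tx":-0.007,"ty":0.04,"tz":0,"rx":0,"ry":0,"rz":0,"hand":0.55},{"tx":-0.006,"ty":0.04,"tz":0.01,"rx":0,"ry":0,"rz":0,"hand":0.55},{"tx":0,"ty":0,"tz":0,"rx":0,"ry":0,"rz":0,"hand":0.55}]'; python3 -c "
from h import *
st();need([501.9,7.6,160],3)
c=snap('wrist','w5');d=snap('side','s5');snap('top','t5')
p=np.load('dock.npy');from fit import P
print('dialtop',proj(*load('w5'),P(p,(-36,0,78))))
k=1.25
for n in('w5','s5'):print(n,'handle',proj(*load(n),P(p,(3-70*np.sin(k),50+70*np.cos(k),86))))
a=cv2.resize(c[70:320,120:380],None,fx=1.8,fy=1.8,interpolation=cv2.INTER_CUBIC)
b=cv2.resize(cv2.convertScaleAbs(d[128:208,217:297],alpha=1.5),None,fx=4,fy=4,interpolation=cv2.INTER_CUBIC)
o=np.zeros((450,790,3),np.uint8);o[:,:468]=a;o[:320,470:790]=b;cv2.imwrite('pics/c5.png',o)"
```

```text
t: 7.75
eef_pos: [502.9, 7.1, 181.2]
ee_rot: [[1.0, 0.025, 0.0], [0.025, -1.0, 0.003], [0.0, -0.003, -1.0]]
wrist_force: [-0.4, 1.2, 0.2]
width: 0.447
t 7.75 p [502.9   7.1 181.2] yaw 1.4 F [-0.4  1.2  0.2] w 0.447 q [-24.  16.  23. 113.  -8.  53.   4.]
shift [-0.001  -0.0004  0.0212] turn [-0.2 -0.  -1.6]
dialtop [252.23179315 193.01837855]
w5 handle [264.6826753  104.19997806]
s5 handle [243.14703271 149.08694646]
```

View pics/c5.png

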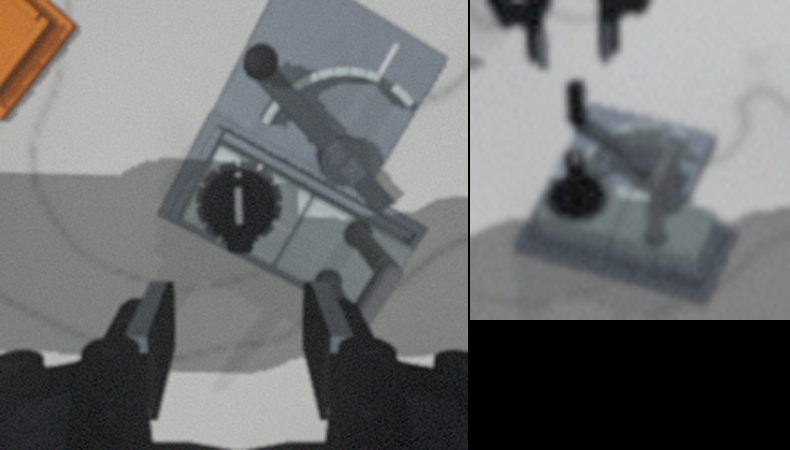

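The lever handle is at px (265,104), against a prediction of (264.7,104.2) for k = 1.25, so it is in the notch. The dial stripe points along world +y, which is about 120° or 4 clicks. I'll descend on the dial bar.

```bash
python3 -m creep '[{"tx":-0.001,"ty":0,"tz":0.035,"rx":0,"ry":0,"rz":-1.6,"hand":0.55},{"tx":0,"ty":0,"tz":0.035,"rx":0,"ry":0,"rz":0,"hand":0.55},{"tx":0,"ty":0,"tz":0.025,"rx":0,"ry":0,"rz":0,"hand":0.55},{"tx":0,"ty":0,"tz":0,"rx":0,"ry":0,"rz":0,"hand":0.55}]'; python3 -c "
from h import *
need([501.9,7.6,54],3)"
```

```text
t: 8.3
eef_pos: [505.9, 17.5, 85.7]
ee_rot: [[0.998, 0.063, 0.006], [0.063, -0.998, 0.006], [0.007, -0.006, -1.0]]
wrist_force: [-0.7, -0.1, -0.0]
width: 0.444
shift [-0.0048  0.0098  0.0316] turn [-0.3 -0.4  0.6]
```

```bash
python3 -m creep '[{"tx":-0.005,"ty":0.01,"tz":0,"rx":0,"ry":0,"rz":0.6,"hand":0.55},{"tx":0,"ty":0,"tz":0,"rx":-0.3,"ry":-0.4,"rz":0,"hand":0.55}]'; python3 -c "
from h import *
need([501.9,7.6,54],3)"
```

```text
t: 8.5
eef_pos: [501.9, 7.3, 87.0]
ee_rot: [[0.999, 0.052, -0.0], [0.052, -0.999, 0.001], [-0.0, -0.001, -1.0]]
wrist_force: [-0.6, 0.4, 0.3]
width: 0.45
shift [-0.     -0.0002  0.033 ] turn [-0.  0. -0.]
```

```bash
python3 -m creep '[{"tx":0,"ty":0.002,"tz":0.015,"rx":0,"ry":0,"rz":0,"hand":0.55},{"tx":0,"ty":0.002,"tz":0.01,"rx":0,"ry":0,"rz":0,"hand":0.55},{"tx":0,"ty":0,"tz":0.003,"rx":0,"ry":0,"rz":0,"hand":0.55}]'; python3 -c "
from h import *
need([501.9,7.6,54],3)"
```

```text
t: 8.8
eef_pos: [504.9, 3.8, 62.3]
ee_rot: [[0.999, 0.052, 0.005], [0.052, -0.999, 0.001], [0.005, -0.001, -1.0]]
wrist_force: [-0.3, -0.8, 1.0]
width: 0.449
shift [-0.0028 -0.004   0.0083] turn [-0.1 -0.3 -0. ]
```

```bash
python3 -m creep '[{"tx":-0.003,"ty":-0.004,"tz":0.006,"rx":0,"ry":-0.3,"rz":0,"hand":0.55},{"tx":0,"ty":0,"tz":0,"rx":0,"ry":0,"rz":0,"hand":0.55}]'; python3 -m creep '[{"tx":0,"ty":0,"tz":0,"rx":0,"ry":0,"rz":0,"hand":1},{"tx":0,"ty":0,"tz":0,"rx":0,"ry":0,"rz":0,"hand":1},{"tx":0,"ty":0,"tz":0,"rx":0,"ry":0,"rz":0,"hand":1},{"tx":0,"ty":0,"tz":0,"rx":0,"ry":0,"rz":0,"hand":1}]' 40; python3 -c "
from h import *
need([501.9,7.6,54],3)"
```

```text
t: 9.0
eef_pos: [501.8, 8.1, 56.6]
ee_rot: [[0.999, 0.052, 0.0], [0.052, -0.999, 0.001], [0.0, -0.001, -1.0]]
wrist_force: [0.2, 0.5, 0.6]
width: 0.446
t: 9.4
eef_pos: [502.1, 8.4, 57.3]
ee_rot: [[0.999, 0.052, 0.001], [0.052, -0.999, 0.001], [0.001, -0.001, -1.0]]
wrist_force: [0.5, 0.0, -3.0]
width: 0.156
shift [-0.0003  0.0008  0.0033] turn [-0.1 -0.1 -0. ]
```

```bash
python3 -m creep '[{"tx":0,"ty":0,"tz":0,"rx":0,"ry":0,"rz":8,"hand":1},{"tx":0,"ty":0,"tz":0,"rx":0,"ry":0,"rz":8,"hand":1},{"tx":0,"ty":0,"tz":0,"rx":0,"ry":0,"rz":8,"hand":1},{"tx":0,"ty":0,"tz":0,"rx":0,"ry":0,"rz":8,"hand":1}]'; python3 -c "
from h import *
st();need([502,8.2,57],-116.9)"
```

```text
t: 9.8
eef_pos: [502.0, 8.2, 57.4]
ee_rot: [[0.866, -0.501, 0.001], [-0.501, -0.866, 0.002], [-0.0, -0.002, -1.0]]
wrist_force: [1.7, 0.6, -4.1]
width: 0.15
t 9.8 p [502.    8.2  57.4] yaw -30.0 F [ 1.7  0.6 -4.1] w 0.15 q [-27.  28.  27. 118. -21.  38. -16.]
shift [-0.     -0.      0.0004] turn [-0.1  0.1 86.9]
```

```bash
python3 -m creep '[{"tx":0,"ty":0,"tz":0,"rx":0,"ry":0,"rz":8,"hand":1},{"tx":0,"ty":0,"tz":0,"rx":0,"ry":0,"rz":8,"hand":1},{"tx":0,"ty":0,"tz":0,"rx":0,"ry":0,"rz":8,"hand":1},{"tx":0,"ty":0,"tz":0,"rx":0,"ry":0,"rz":8,"hand":1},{"tx":0,"ty":0,"tz":0,"rx":0,"ry":0,"rz":8,"hand":1},{"tx":0,"ty":0,"tz":0,"rx":0,"ry":0,"rz":8,"hand":1},{"tx":0,"ty":0,"tz":0,"rx":0,"ry":0,"rz":8,"hand":1},{"tx":0,"ty":0,"tz":0,"rx":0,"ry":0,"rz":8,"hand":1}]'; python3 -c "
from h import *
st();need([502,8.2,57],-116.9)"
```

```text
t: 10.6
eef_pos: [503.0, 7.6, 57.6]
ee_rot: [[-0.118, -0.993, 0.004], [-0.993, 0.118, 0.001], [-0.001, -0.004, -1.0]]
wrist_force: [0.5, -0.5, -4.8]
width: 0.156
t 10.6 p [503.    7.6  57.6] yaw -96.8 F [ 0.5 -0.5 -4.8] w 0.156 q [-39.  33.  44. 118. -35.  42. -70.]
shift [-0.0005  0.0011  0.0006] turn [-0.2  0.1 20.1]
```

```bash
python3 -m creep '[{"tx":0,"ty":0,"tz":0,"rx":0,"ry":0,"rz":6.8,"hand":1},{"tx":0,"ty":0,"tz":0,"rx":0,"ry":0,"rz":6.8,"hand":1},{"tx":0,"ty":0,"tz":0,"rx":0,"ry":0,"rz":6.2,"hand":1},{"tx":0,"ty":0,"tz":0,"rx":0,"ry":0,"rz":0,"hand":1}]'; python3 -c "
from h import *
st();need([502,8.2,57],-116.9)"
```

```text
t: 11.0
eef_pos: [503.0, 7.5, 57.4]
ee_rot: [[-0.463, -0.886, 0.004], [-0.886, 0.463, -0.0], [-0.001, -0.004, -1.0]]
wrist_force: [0.8, 0.2, -2.9]
width: 0.15
t 11.0 p [503.    7.5  57.4] yaw -117.6 F [ 0.8  0.2 -2.9] w 0.15 q [-43.  35.  49. 118. -39.  43. -87.]
shift [-0.0002  0.0012  0.0004] turn [-0.2  0.1 -0.7]
```

```bash
python3 -m creep '[{"tx":0,"ty":0,"tz":0,"rx":0,"ry":0,"rz":0,"hand":0.6},{"tx":0,"ty":0,"tz":0,"rx":0,"ry":0,"rz":0,"hand":0.6},{"tx":0,"ty":0,"tz":-0.03,"rx":0,"ry":0,"rz":0,"hand":0.6},{"tx":0,"ty":0,"tz":-0.045,"rx":0,"ry":0,"rz":0,"hand":0.6},{"tx":0,"ty":0,"tz":-0.045,"rx":0,"ry":0,"rz":0,"hand":0.6},{"tx":0,"ty":0,"tz":0,"rx":0,"ry":0,"rz":-8.2,"hand":0.6},{"tx":0,"ty":0,"tz":0,"rx":0,"ry":0,"rz":-8.2,"hand":0.6},{"tx":0,"ty":0,"tz":0,"rx":0,"ry":0,"rz":-8.2,"hand":0.6},{"tx":0,"ty":0,"tz":0,"rx":0,"ry":0,"rz":-8.2,"hand":0.6},{"tx":0,"ty":0,"tz":0,"rx":0,"ry":0,"rz":-8.2,"hand":0.6}]' && python3 -m creep '[{"tx":0,"ty":0,"tz":0,"rx":0,"ry":0,"rz":-8.2,"hand":0.6},{"tx":0,"ty":0,"tz":0,"rx":0,"ry":0,"rz":-8.2,"hand":0.6},{"tx":0,"ty":0,"tz":0,"rx":0,"ry":0,"rz":-8.2,"hand":0.6},{"tx":0,"ty":0,"tz":0,"rx":0,"ry":0,"rz":-8.2,"hand":0.6},{"tx":0,"ty":0,"tz":0,"rx":0,"ry":0,"rz":-8.2,"hand":0.6},{"tx":0,"ty":0,"tz":0,"rx":0,"ry":0,"rz":-8.2,"hand":0.6},{"tx":0,"ty":0,"tz":0,"rx":0,"ry":0,"rz":0,"hand":0.6}]'; python3 -c "
from h import *
st();need([564.3,-24.1,170],-26.9)"
```

```text
t: 12.0
eef_pos: [503.0, 7.1, 183.7]
ee_rot: [[0.272, -0.962, 0.006], [-0.962, -0.272, 0.001], [0.001, -0.006, -1.0]]
wrist_force: [0.7, -1.3, 0.4]
width: 0.404
t: 12.7
eef_pos: [503.4, 6.2, 185.9]
ee_rot: [[0.925, -0.381, 0.011], [-0.381, -0.925, 0.003], [0.009, -0.007, -1.0]]
wrist_force: [-0.4, 0.5, -0.8]
width: 0.401
t 12.7 p [503.4   6.2 185.9] yaw -22.4 F [-0.4  0.5 -0.8] w 0.401 q [-37.  17.  39. 114. -14.  53. -14.]
shift [0.0677 0.005  0.0164] turn [-0.4 -0.5  4.5]
```

```bash
python3 -m creep '[{"tx":0.035,"ty":0.003,"tz":0,"rx":-0.4,"ry":-0.5,"rz":4.5,"hand":0.6},{"tx":0.033,"ty":0,"tz":0.005,"rx":0,"ry":0,"rz":0,"hand":0.6},{"tx":0,"ty":0,"tz":0,"rx":0,"ry":0,"rz":0,"hand":0.6}]'; python3 -c "
from h import *
st();need([564.3,-24.1,96],-26.9)
c=snap('wrist','w6');snap('side','s6')
p=np.load('dock.npy');from fit import P
for d in [(-36,0,78),(34,22,108),(34,-22,108),(34,0,108)]:print(d,(proj(*load('w6'),P(p,d))-[110,50])*2.2)
cv2.imwrite('pics/c6.png',cv2.resize(c[50:320,110:400],None,fx=2.2,fy=2.2,interpolation=cv2.INTER_CUBIC))"
```

```text
t: 13.0
eef_pos: [565.9, -25.3, 181.7]
ee_rot: [[0.887, -0.462, 0.001], [-0.462, -0.887, 0.003], [-0.0, -0.003, -1.0]]
wrist_force: [-1.2, 0.5, 0.4]
width: 0.398
t 13.0 p [565.9 -25.3 181.7] yaw -27.5 F [-1.2  0.5  0.4] w 0.398 q [-31.  25.  39. 105. -19.  57. -12.]
shift [-0.0019 -0.0001  0.0857] turn [-0.2  0.  -0.6]
(-36, 0, 78) [141.7556902 314.9049426]
(34, 22, 108) [310.33357146 274.85139722]
(34, -22, 108) [311.66641749 390.25629856]
(34, 0, 108) [311.01656059 333.98822982]
```

View pics/c6.png

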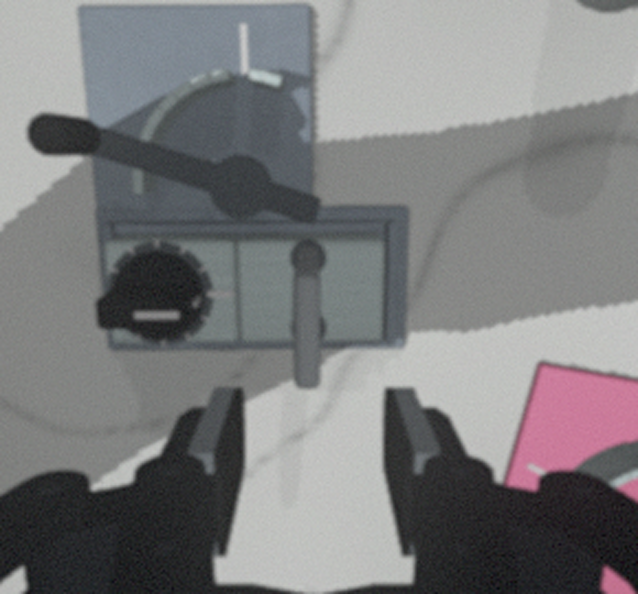

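The dial stripe is at (157,315), horizontal and pointing at the shackle. The bow is at x≈307 (predicted 311), so I'll apply a 1.4 mm correction. Descending on the bow.

```bash
python3 -m creep '[{"tx":-0.0033,"ty":0,"tz":0.025,"rx":-0.2,"ry":0,"rz":-0.6,"hand":0.6},{"tx":0,"ty":0,"tz":0.025,"rx":0,"ry":0,"rz":0,"hand":0.6},{"tx":0,"ty":0,"tz":0,"rx":0,"ry":0,"rz":0,"hand":0.6}]'; python3 -c "
from h import *
need([563.1,-23.5,83],-26.9)"
```

```text
t: 13.4
eef_pos: [559.6, -20.9, 131.9]
ee_rot: [[0.891, -0.454, -0.0], [-0.454, -0.891, 0.002], [-0.001, -0.001, -1.0]]
wrist_force: [-0.3, -0.1, -0.3]
width: 0.4
shift [0.0043 0.0008 0.0489] turn [-0.1  0.  -0.1]
```

```bash
python3 -m creep '[{"tx":0.0043,"ty":0.001,"tz":0.017,"rx":0,"ry":0,"rz":0,"hand":0.6},{"tx":0,"ty":0,"tz":0,"rx":0,"ry":0,"rz":0,"hand":0.6}]'; python3 -c "
from h import *
need([563.1,-23.5,83],-26.9)"
```

```text
t: 13.6
eef_pos: [562.6, -22.8, 116.4]
ee_rot: [[0.89, -0.455, 0.0], [-0.455, -0.89, 0.002], [-0.001, -0.002, -1.0]]
wrist_force: [-0.6, -0.3, 0.4]
width: 0.398
shift [0.0008 0.0005 0.0334] turn [-0.1  0.  -0.2]
```

```bash
python3 -m creep '[{"tx":0.001,"ty":0.001,"tz":0.017,"rx":0,"ry":0,"rz":0,"hand":0.6},{"tx":0,"ty":0,"tz":0.014,"rx":0,"ry":0,"rz":0,"hand":0.6},{"tx":0,"ty":0,"tz":0,"rx":0,"ry":0,"rz":0,"hand":0.6}]'; python3 -c "
from h import *
need([563.1,-23.5,83],-26.9)"
```

```text
t: 13.9
eef_pos: [563.9, -23.2, 87.4]
ee_rot: [[0.89, -0.456, 0.004], [-0.456, -0.89, 0.003], [0.002, -0.005, -1.0]]
wrist_force: [0.2, 0.1, -0.2]
width: 0.404
shift [-0.0006  0.0006  0.0044] turn [-0.3 -0.1 -0.2]
```

```bash
python3 -m creep '[{"tx":-0.0006,"ty":0.0005,"tz":0.0045,"rx":-0.3,"ry":-0.1,"rz":0,"hand":0.7},{"tx":0,"ty":0,"tz":0,"rx":0,"ry":0,"rz":0,"hand":1},{"tx":0,"ty":0,"tz":0,"rx":0,"ry":0,"rz":0,"hand":1},{"tx":0,"ty":0,"tz":0,"rx":0,"ry":0,"rz":0,"hand":1},{"tx":0,"ty":0,"tz":0,"rx":0,"ry":0,"rz":0,"hand":1}]' 80; python3 -c "
from h import *
need([563.1,-23.5,83],-26.9)"
```

```text
t: 14.4
eef_pos: [564.1, -23.6, 84.5]
ee_rot: [[0.89, -0.456, 0.002], [-0.456, -0.89, -0.001], [0.002, 0.0, -1.0]]
wrist_force: [-0.4, -1.4, -1.2]
width: 0.098
shift [-0.0009  0.0004  0.0014] turn [ 0.  -0.1 -0.2]
```

```bash
python3 -m creep '[{"tx":0,"ty":0,"tz":0,"rx":0,"ry":0,"rz":0,"hand":1},{"tx":0,"ty":0,"tz":-0.006,"rx":0,"ry":0,"rz":0,"hand":1},{"tx":0,"ty":0,"tz":-0.006,"rx":0,"ry":0,"rz":0,"hand":1},{"tx":0,"ty":0,"tz":-0.006,"rx":0,"ry":0,"rz":0,"hand":1}]' 120; python3 -c "
from h import *
need([563.1,-23.5,83],-26.9)"
```

```text
t: 14.8
eef_pos: [564.0, -23.6, 103.6]
ee_rot: [[0.89, -0.456, 0.002], [-0.456, -0.89, -0.001], [0.002, 0.0, -1.0]]
wrist_force: [0.7, 0.8, -1.6]
width: 0.086
shift [-0.0009  0.0003  0.0206] turn [ 0.  -0.1 -0.2]
```

```bash
python3 -m creep '[{"tx":0,"ty":0,"tz":-0.004,"rx":0,"ry":0,"rz":0,"hand":1},{"tx":0,"ty":0,"tz":-0.006,"rx":0,"ry":0,"rz":0,"hand":1},{"tx":0,"ty":0,"tz":-0.008,"rx":0,"ry":0,"rz":0,"hand":1},{"tx":0,"ty":0,"tz":-0.008,"rx":0,"ry":0,"rz":0,"hand":1},{"tx":0,"ty":0,"tz":-0.008,"rx":0,"ry":0,"rz":0,"hand":1}]'; python3 -c "
from h import *
st();need([563.1,-23.5,200],-26.9)"
```

```text
t: 15.3
eef_pos: [562.8, -23.3, 140.1]
ee_rot: [[0.89, -0.456, -0.001], [-0.456, -0.89, -0.001], [-0.0, 0.001, -1.0]]
wrist_force: [0.3, 0.1, -3.7]
width: 0.087
t 15.3 p [562.8 -23.3 140.1] yaw -27.1 F [ 0.3  0.1 -3.7] w 0.087 q [-30.  28.  37. 107. -21.  52. -10.]
shift [ 0.0003  0.0001 -0.0599] turn [ 0.1  0.  -0.2]
```

```bash
python3 -m creep '[{"tx":0,"ty":0,"tz":-0.01,"rx":0,"ry":0,"rz":0,"hand":1},{"tx":0,"ty":0,"tz":-0.016,"rx":0,"ry":0,"rz":0,"hand":1},{"tx":0,"ty":0,"tz":-0.02,"rx":0,"ry":0,"rz":0,"hand":1},{"tx":0,"ty":0,"tz":-0.02,"rx":0,"ry":0,"rz":0,"hand":1},{"tx":0,"ty":0,"tz":-0.02,"rx":0,"ry":0,"rz":0,"hand":1},{"tx":0,"ty":0,"tz":-0.02,"rx":0,"ry":0,"rz":0,"hand":1},{"tx":0,"ty":0,"tz":-0.02,"rx":0,"ry":0,"rz":0,"hand":1},{"tx":0,"ty":0,"tz":-0.016,"rx":0,"ry":0,"rz":0,"hand":1},{"tx":0,"ty":0,"tz":-0.008,"rx":0,"ry":0,"rz":0,"hand":1},{"tx":0,"ty":0,"tz":0,"rx":0,"ry":0,"rz":0,"hand":1}]'; python3 -m creep '[{"tx":0,"ty":0,"tz":0,"rx":0,"ry":0,"rz":0,"hand":1},{"tx":0,"ty":0,"tz":0,"rx":0,"ry":0,"rz":0,"hand":1},{"tx":0,"ty":0,"tz":0,"rx":0,"ry":0,"rz":0,"hand":1}]'; python3 -c "
from h import *
st();need([563.1,-23.5,300],-26.9)
c=snap('wrist','w7');d=snap('side','s7')
a=cv2.resize(c[90:384,90:400],(395,375))
b=cv2.resize(cv2.convertScaleAbs(d[40:220,190:310],alpha=1.5),None,fx=3.2,fy=3.2,interpolation=cv2.INTER_CUBIC)
o=np.zeros((580,790,3),np.uint8);o[:375,:395]=a;o[:576,400:784]=b;cv2.imwrite('pics/c7.png',o)"
```

```text
t: 16.3
eef_pos: [561.8, -24.2, 302.4]
ee_rot: [[0.889, -0.458, 0.001], [-0.458, -0.889, -0.0], [0.001, -0.0, -1.0]]
wrist_force: [0.4, 0.3, -4.7]
width: 0.091
t: 16.6
eef_pos: [561.0, -24.2, 300.7]
ee_rot: [[0.889, -0.458, -0.001], [-0.458, -0.889, -0.001], [-0.001, 0.001, -1.0]]
wrist_force: [1.2, 0.5, -4.1]
width: 0.087
t 16.6 p [561.  -24.2 300.7] yaw -27.3 F [ 1.2  0.5 -4.1] w 0.087 q [-35.  17.  42.  98. -12.  70. -17.]
shift [ 0.0015 -0.0016  0.0007] turn [ 0.1  0.1 -0.4]
```

View pics/c7.png

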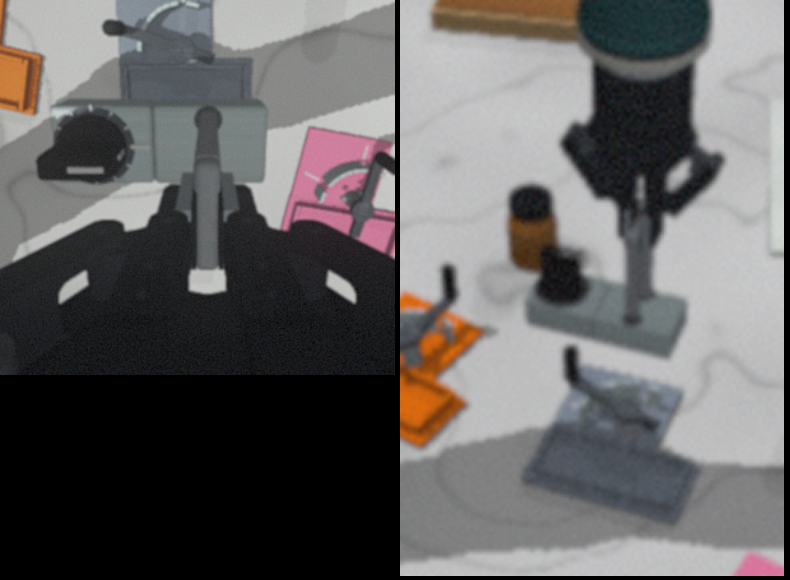

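The padlock hangs from its open shackle with the dial at the index and the lever still in the notch. I'll check the tilt and height numerically before handing in.

Run:
```python
from h import *
from scipy.optimize import least_squares
s=telemetry.get_state();K=load('s7');yaw=np.radians(-27.3);tcp=np.array(s["eef_pos"])
g=lambda u,v:np.array([190+(u-400)/3.2,40+v/3.2])
obs=[((-62,-25,-15),g(528,325)),((70,-25,-15),g(668,356)),((70,-25,15),g(672,328)),((-62,-25,15),g(530,297)),((70,25,15),g(686,296))]
R=lambda t:Ro.from_euler('ZY',[yaw,t]).as_matrix()
def res(p):return np.concatenate([proj(*K,tcp+[0,0,p[2]]+R(p[1])@(np.array(d)-[34+p[0],0,0]))-q for d,q in obs])
r=least_squares(res,[0,0,-80],x_scale=[1,.02,1]);print("slip,tilt deg,centre below TCP",r.x[0],np.degrees(r.x[1]),r.x[2],"underside z",tcp[2]+r.x[2]-15);print(np.round(r.fun,1))
from fit import P
p=np.load("dock.npy")
for k in(1.15,1.25,1.35):print(k,(proj(*K,P(p,(3-70*np.sin(k),50+70*np.cos(k),86)))-[190,40])*3.2+[400,0])
```

```text
slip,tilt deg,centre below TCP -1.3706228666149987 -1.905354927087642 -77.58416066422932 underside z 208.25158739983402
[-0.4 -0.3  1.   0.4 -0.2  0.9 -1.9  0.3  1.3 -1. ]
1.15 [574.87508938 345.30379108]
1.25 [570.07050467 349.07822868]
1.35 [565.79793175 353.18224727]
```

```bash
python3 -m creep '[{"tx":0,"ty":0,"tz":0,"rx":0,"ry":0,"rz":0,"hand":1},{"tx":0,"ty":0,"tz":0,"rx":0,"ry":0,"rz":0,"hand":1},{"tx":0,"ty":0,"tz":0,"rx":0,"ry":0,"rz":0,"hand":1}]' && python3 -c "
from h import *
s=st();print(np.round(s['qvel'],2));from workcell import ticket;print(ticket.hand_in())"
```

```text
t: 17.0
eef_pos: [560.9, -24.2, 300.2]
ee_rot: [[0.889, -0.458, -0.002], [-0.458, -0.889, -0.001], [-0.002, 0.002, -1.0]]
wrist_force: [-0.9, -0.2, -4.6]
width: 0.09
t 17.0 p [560.9 -24.2 300.2] yaw -27.3 F [-0.9 -0.2 -4.6] w 0.09 q [-35.  17.  42.  98. -12.  70. -17.]
[ 0.06  0.05  0.03  0.07 -0.14 -0.    0.07]
the job is handed in; nothing more can be done
None
```

The job is done and handed in at 17 s. I swung the keeper lever into its release notch and turned the dial about 120° clockwise (4 clicks) to the index line. I then pulled the shackle and lifted the padlock by its bow at a 120 N grip setting.

- **Lever:** after the lift its handle is within a pixel or two of where 1.25 rad (the notch) should put it.
- **Dial:** the stripe points at the shackle in the last wrist picture.
- **Height and tilt:** the underside is about 20 cm above the bench and the padlock tilts about 2°, both from one side view.
- **Hold:** the wrist carries about 4.6 N, which fits a 0.5 kg padlock, and the arm was still at hand-in.
- **Disagreement:** that side view puts the body's centre 78 mm below the tool tip. A fully open shackle should give about 83 mm and a shut one about 61 mm, so I take it as open; the gap is more than the 2 mm calibration error alone.
- **Other slips:** my first move was refused because its rows lacked some keys, so nothing moved. My first grip on the lever handle was too high and I redid it.
- **Not checked:** I did not compare the glassware and jars before and after. The arm's path kept clear of them, and I saw no unexpected contact force.

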